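# Hang the dip basket in the wash bath

### The job

Two small steel dip baskets stand on the bench; only one has a hook on its upright strap. Hang that one inside the white wash bath by its hook over the bath's rim, so that the cup hangs upright inside the bath, clear of the bath's floor. Do not drop it, and leave the basket without a hook standing where it is.

Things in the scene. Friction and masses are not known exactly. Their poses are not given: they have to be found in the camera images.
- dip_basket: Loose steel dip basket with a hook, 0.1-0.21 kg, upright. Open cup, 60 mm across, 42 tall; flat strap up its back (-x), back face x = -34 mm; on top a grey grip bar centred at x = -32, y = 0, z = 92 to 152 mm, 14 thick (x), 18 wide (y). Hook on the strap just under the grip. Origin: centre of cup's underside, z up. At the start its -x points roughly at the robot (within 0.5 rad).
- basket_hook (a point): Middle of the gap of the dip basket's hook, at its roof; in the basket's frame x = -46, y = 0, z = 85 mm. The hook points to -x, away from the cup, 30 mm wide (y), roof plate 4 mm thick. Gap 24 mm wide in x, from strap (x = -34) to lip (x = -58); the lip turns down to z = 57 mm. The roof rests on the rim when hung, the strap and cup inside the bath. Axes as the basket's.
- plain_basket: Loose steel dip basket with the same cup, strap and grey grip (same sizes and origin) but without any hook; a bystander, to be left where it stands.
- bath: White plastic wash bath, open rectangular tub, fixed. Outside 162 mm (x) by 242 mm (y, long sides), rim 120 mm above the bench, upright walls 6 mm thick (inner faces x = +-75, y = +-115 mm), inner floor at z = 12 mm. Smooth outside but for a thin band at z = 50 and a low drain stub at -y. Origin: centre of underside on the bench, z up. Its -x side faces roughly to the robot (within 0.3 rad).

How it is judged:
By the outcome, as a careful person would: the job done as asked, in the order asked, and still so for the second after the job is handed in, with the robot touching nothing.
It also fails if it takes over 42 s, if anything falls off the work surface, if the arm or the gripper's body presses on something with over 40 N, if the wrist force passes 120 N, or if a joint passes its speed limit or range.

### The arm

A 6-joint arm with a two-finger parallel gripper is mounted at the origin on a cart in front of the work surface, level with it; the furniture and walls round the work are solid. World frame = base frame: x ahead of the robot, y to its left, z up, the work surface at z = 0. Lengths are in mm, angles in rad, forces in N, time in s.
With the tool pointing down it reaches from about 275 to 750 mm from the base axis. Payload 10.2 kg.
Tool frame: the origin (TCP) lies midway between the tips of the shut fingers; the grasp point (between the pads) lies 19 mm behind it; z points along the fingers, y is the direction in which the jaws open and shut (so a half turn about z gives the same grasp; the last joint's range is limited). The gripper opens to 88 mm and grips with 3 to 60 N. Pads are 18 mm wide; open, the fingers measure 123 mm over their backs; the gripper's body (75 mm by 187 mm) begins 45 mm behind the grasp point.
Start: joints at [0.963, 0.313, 1.498, -0, 1.331, -0.223], TCP at [197.084, 486.61, 238.72] pointing down, gripper open.
Joint ranges: [-2.94, 2.94], [-0.97, 2.17], [0.19, 2.56], [-1.23, 4.37], [0.02, 3.11], [-2.88, 2.88]. Speed limits (rad/s): [2.39, 2.39, 3.01, 3.14, 3.14, 3.14].

### API

Orientations are given as a unit quaternion [x, y, z, w].
In Python, from station import readout, optics, ticket gives the robot as it stands.
- The arm moves only by the shell command python3 -m handwheel 'ROWS' [FORCE]. ROWS is JSON, one flat list of numbers, 7 for each row, row after row: the opening, from -1 (shut) to 1 (fully open), then the shift along the tool's x, y, z in cm, then the turn, a rotation vector about the tool's x, y, z in degrees. A call has 1 to 10 rows; each row is the pose to reach, as a shift and turn from the pose measured when the call began, along the tool's axes at that moment; what a row does not reach only later rows make up. A row lasts 1/12 s, in which the tool goes at most 41.7 mm and 7.16 degrees, less where a joint would pass 70% of its speed; a pose out of reach is approached as far as the arm can. A call with a gripper value outside its range is refused whole. The fingers move at their own pace and stop on an object; FORCE is the grip in N (left out, the last holds). Time passes only in rows, so rows that repeat a pose let the fingers close. It gives the time, the measured TCP pose, the force and the opening at its end, in the units of the state.
- readout.get_state(): the state, without advancing time (a new reading comes with each control period).
- optics.read_camera(name): name is "side" or "top" or "wrist"; returns a dict with "image" (384x512x3 uint8, red, green, blue), "range_z" (384x512 float32, mm along the optical axis (not along the pixel's ray), 0 where there is no reading), "intrinsics" (3x3 intrinsics, pixels), "xyz" and "attitude" of the camera in the world; the wrist camera has in their place "mount" (4x4, takes a point from camera to tool coordinates, whose origin is the TCP and whose axes are the flange's). Camera axes: x right, y down, z forward; pixel columns grow to the right and rows downward; lengths in mm; the calibration is good to about 2 mm. A picture is of the moment at which its call begins: read the wrist's pose just before it.
- ticket.job_done(): hands the job in, once; it reports no verdict.
The state is a dict: "time": time; "qpos": joint angles; "qd": joint speeds; "joint_efforts": joint torques, N m; "position": TCP position; "tool_rot": TCP orientation; "contact_force": force on the tool from outside, world axes, zero at the start; "wrist_torque": the same for the moment, N m; "gripper_width": finger opening in mm.
Only numpy, scipy, OpenCV 4.12 (cv2) and the standard library are available. Lean on these libraries where they do the work, as an engineer would, in place of code of your own. Each camera call takes 0.05 s, during which the arm holds its last target.

## Working session

There is one attempt and no reset: what is moved stays moved. The work goes in short steps, Python scripts to look and compute and a shell command to move; the robot and the scene stay as the last step left them, time stands still between calls to the robot, and variables do not carry over. Pictures are saved under pics/ and viewed, and the job is handed in when it is done.

```bash
mkdir -p pics; ls; python3 - <<'E'
from station import readout, optics
import cv2
print(readout.get_state())
for n in ["side","top","wrist"]:
    c=optics.read_camera(n)
    cv2.imwrite(f"pics/{n}0.png",c["image"][:,:,::-1])
    print(n,c["intrinsics"],c.get("xyz"),c.get("attitude"),c.get("mount"))
E
```

```text
pics
{'time': 0.0, 'qpos': array([ 9.62569603e-01,  3.13458879e-01,  1.49840782e+00, -4.55990862e-06,
        1.33102363e+00, -2.23397676e-01]), 'qd': array([-0.00110932,  0.00159054,  0.00066299,  0.00071574, -0.00045353,
        0.00191217]), 'joint_efforts': array([-1.27257088e-03, -4.02211189e+01, -2.52265155e+01,  6.93934341e-02,
        3.52674199e-02, -1.17572986e-04]), 'position': array([196.95452759, 486.39436827, 238.16754985]), 'tool_rot': array([ 1.91228842e-01,  9.81545266e-01, -5.94443899e-04, -2.60061370e-04]), 'contact_force': array([ 0.2749134 , -0.36356462, -0.21106528]), 'wrist_torque': array([-0.00604193,  0.02937226, -0.00445929]), 'gripper_width': 87.86607247903335}
side [[469.74293069   0.         251.67442814]
 [  0.         469.74293069 188.15002175]
 [  0.           0.           1.        ]] [458.4251375  716.33940856 759.21246358] [-0.08290415  0.90055697 -0.42522017  0.03621946] None
top [[351.76566294   0.         256.17382141]
 [  0.         351.76566294 192.37731496]
 [  0.           0.           1.        ]] [459.87398316 -95.93701751 912.01131987] [-0.70068691  0.70979906 -0.0482698   0.05378833] None
wrist [[314.54780408   0.         255.9876408 ]
 [  0.         314.54780408 191.34261558]
 [  0.           0.           1.        ]] None None [[-8.22176641e-04 -9.52256091e-01 -3.05299297e-01  8.01508678e+01]
 [ 9.99999656e-01 -8.15096311e-04 -1.50658490e-04 -1.00647005e+00]
 [-1.05382867e-04 -3.05299316e-01  9.52256434e-01 -1.45618057e+02]
 [ 0.00000000e+00  0.00000000e+00  0.00000000e+00  1.00000000e+00]]
```

View pics/side0.png

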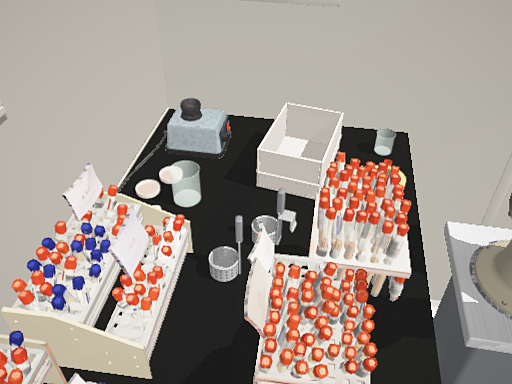

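View pics/top0.png

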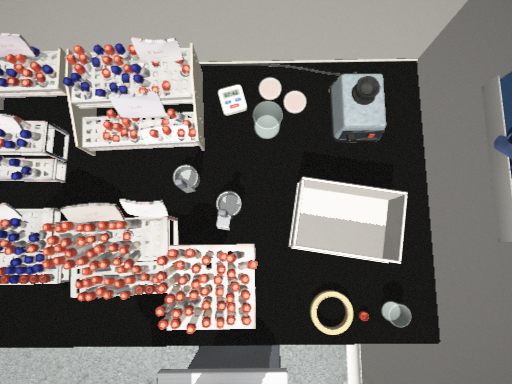

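View pics/wrist0.png

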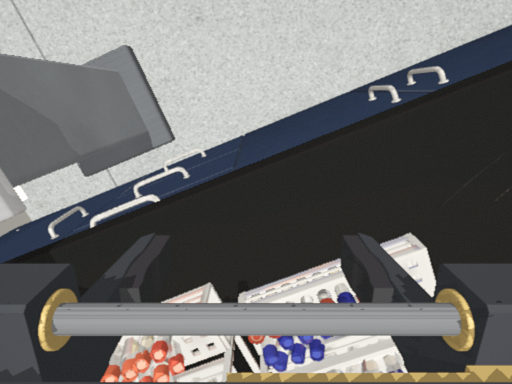

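The side view shows the hooked basket: grip at about (281,200), hook at about (290,219), cup at about (265,228) behind a card. The plain one has its grip at (239,230). In the top view the hooked cup is at about (229,203) with the hook at (223,222), the plain cup is at (186,178), and the bath is centred at about (350,220). Next I'll measure.

```bash
cat > h.py <<'E'
import numpy as np, cv2
from scipy.spatial.transform import Rotation as R
from station import readout, optics
def cam(n):
    s=readout.get_state(); c=optics.read_camera(n)
    if n=="wrist":
        T=np.eye(4);T[:3,:3]=R.from_quat(s["tool_rot"]).as_matrix();T[:3,3]=s["position"]
        c["T"]=T@c["mount"]
    else:
        T=np.eye(4);T[:3,:3]=R.from_quat(c["attitude"]).as_matrix();T[:3,3]=c["xyz"];c["T"]=T
    v,u=np.mgrid[:384,:512]; K=c["intrinsics"]; z=c["range_z"]
    P=np.stack([(u-K[0,2])/K[0,0]*z,(v-K[1,2])/K[1,1]*z,z],-1)
    P=P@c["T"][:3,:3].T+c["T"][:3,3]; P[z<=0]=np.nan
    c["P"]=P
    return c
def ray(c,u,v,h):
    K=c["intrinsics"];d=c["T"][:3,:3]@[(u-K[0,2])/K[0,0],(v-K[1,2])/K[1,1],1];o=c["T"][:3,3]
    return o+d*(h-o[2])/d[2]
def crop(c,u0,u1,v0,v1,k,f):
    cv2.imwrite(f,cv2.resize(c["image"][v0:v1,u0:u1,::-1],None,fx=k,fy=k,interpolation=cv2.INTER_NEAREST))
def hmap(c,f,lim=300):
    z=np.nan_to_num(c["P"][...,2],nan=0); 
    cv2.imwrite(f,cv2.applyColorMap(np.uint8(np.clip(z/lim*255,0,255)),cv2.COLORMAP_JET))
E
python3 - <<'E'
from h import *
t=cam("top");s=cam("side")
np.savez("d0.npz",t=t["P"],s=s["P"])
crop(t,150,270,150,270,5,"pics/tc.png");crop(s,200,340,170,290,5,"pics/sc.png")
hmap(t,"pics/th.png")
for n,c,us in [("top",t,[(229,203),(224,222),(223,228),(227,212),(186,178),(190,188),(205,290),(165,235),(165,210),(140,260),(100,215),(300,180),(406,192),(401,262),(291,247),(350,230),(160,240)]),("side",s,[(281,200),(281,192),(290,215),(292,225),(265,220),(239,225),(239,218),(225,265),(288,104),(342,113),(258,150),(318,160),(262,235),(365,180)])]:
    for u,v in us: print(n,u,v,np.round(c["P"][v,u]))
E
```

```text
top 229 203 [565. -19.   7.]
top 224 222 [511. -14.  89.]
top 223 228 [498.  -9.  62.]
top 227 212 [531. -25. 127.]
top 186 178 [631.  93.  12.]
top 190 188 [597.  73.  57.]
top 205 290 [371.  11. 207.]
top 165 235 [482. 120. 102.]
top 165 210 [535. 110. 142.]
top 140 260 [426. 175. 103.]
top 100 215 [525. 248. 153.]
top 300 180 [ 624. -205.    2.]
top 406 192 [ 572. -431.  118.]
top 401 262 [ 416. -408.  119.]
top 291 247 [ 451. -173.   44.]
top 350 230 [ 491. -326.   14.]
top 160 240 [471. 130. 106.]
side 281 200 [527.  -6. 133.]
side 281 192 [528. -10. 150.]
side 290 215 [506. -13.  89.]
side 292 225 [500.  -7.  67.]
side 265 220 [564. -48.  32.]
side 239 225 [594.  90. 142.]
side 239 218 [596.  82. 152.]
side 225 265 [628.  78.   7.]
side 288 104 [ 563. -428.  117.]
side 342 113 [ 415. -405.  118.]
side 258 150 [ 607. -197.  115.]
side 318 160 [ 463. -329.   11.]
side 262 235 [542. 141. 175.]
side 365 180 [370.  -9. 206.]
```

View pics/tc.png

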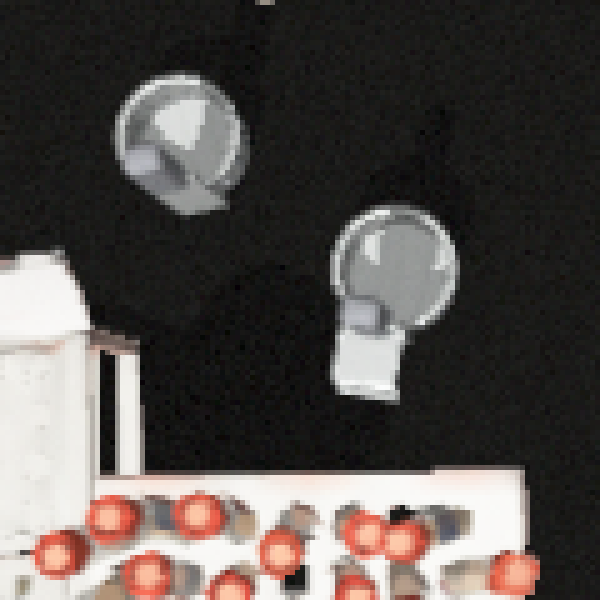

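View pics/sc.png

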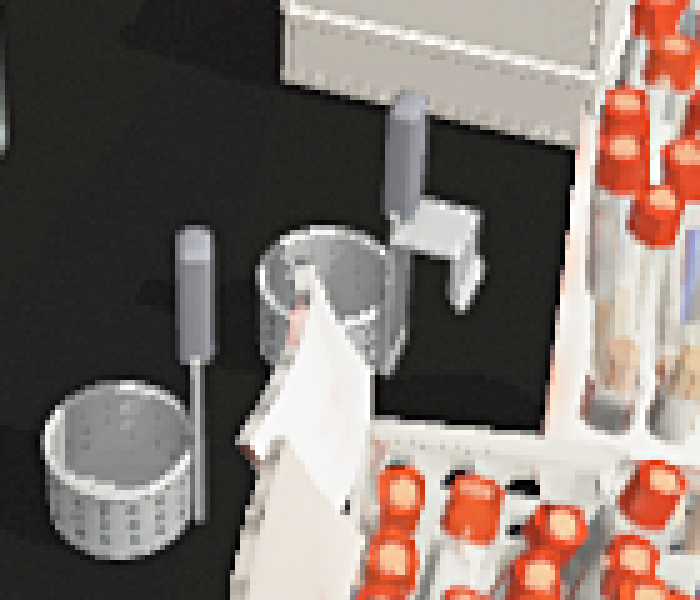

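View pics/th.png

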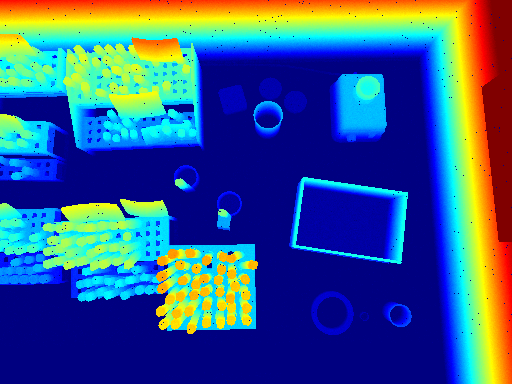

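```bash
python3 - <<'E'
from h import *
d=np.load("d0.npz");t=d["t"];s=d["s"]
def pts(P,x0,x1,y0,y1,z0,z1):
    Q=P.reshape(-1,3);m=(Q[:,0]>x0)&(Q[:,0]<x1)&(Q[:,1]>y0)&(Q[:,1]<y1)&(Q[:,2]>z0)&(Q[:,2]<z1);return Q[m]
for n,P in [("t",t),("s",s)]:
    for lab,b in [("grip",(500,570,-60,30,98,165)),("griptop",(500,570,-60,30,143,165)),("hookroof",(480,535,-60,30,80,95)),("lip",(480,515,-60,30,57,82)),("cuprim",(520,600,-80,30,38,50)),("plaingrip",(570,620,50,110,98,165)),("tallrack",(300,480,-80,140,180,300)),("tallrack2",(300,480,-80,140,80,300))]:
        q=pts(P,*b)
        if len(q)>3: print(n,lab,len(q),"med",np.round(np.median(q,0)),"min",np.round(q.min(0)),"max",np.round(q.max(0)))
    q=pts(P,400,660,-480,-140,112,126)
    r=cv2.minAreaRect(q[:,:2].astype(np.float32));print(n,"rim",len(q),r,np.round(cv2.boxPoints(r)),"z",np.percentile(q[:,2],[10,50,90]))
    for lab,b in [("hookroof",(480,535,-60,30,83,95))]:
        q=pts(P,*b); r=cv2.minAreaRect(q[:,:2].astype(np.float32)); print(r,np.round(cv2.boxPoints(r)))
    q=pts(P,520,600,-80,30,38,50)
    (c,rr)=cv2.minEnclosingCircle(q[:,:2].astype(np.float32));print("cup",c,rr)
E
```

```text
t grip 68 med [527. -18. 149.] min [521. -25.  98.] max [536.  -7. 153.]
t griptop 51 med [529. -16. 150.] min [522. -24. 144.] max [536.  -7. 153.]
t hookroof 142 med [513. -13.  88.] min [499. -28.  80.] max [528.   3.  94.]
t lip 26 med [498. -10.  63.] min [493. -25.  58.] max [502.   3.  80.]
t cuprim 114 med [568. -28.  42.] min [526. -52.  38.] max [591.   8.  48.]
t plaingrip 95 med [595.  78. 146.] min [590.  72.  99.] max [606.  88. 153.]
t tallrack 3414 med [369.  18. 205.] min [300. -79. 180.] max [453. 108. 224.]
t tallrack2 7448 med [380.  17. 171.] min [300. -80.  83.] max [480. 140. 224.]
t rim 1037 ((511.9925842285156, -302.2928161621094), (242.2347412109375, 162.21192932128906), 80.55695343017578) [[ 412. -408.]
 [ 572. -435.]
 [ 612. -196.]
 [ 452. -170.]] z [115.61237038 118.21729534 120.08563052]
((513.1024169921875, -12.61955738067627), (30.698034286499023, 27.914365768432617), 87.5888900756836) [[499. -27.]
 [526. -29.]
 [528.   2.]
 [500.   3.]]
cup (558.3987426757812, -22.008005142211914) 32.97563171386719
s grip 180 med [528.  -7. 131.] min [521. -21.  99.] 
[... 296 characters left out ...]
 38.] max [590.   9.  49.]
s plaingrip 189 med [596.  90. 131.] min [589.  75.  98.] max [604.  94. 154.]
s tallrack 4641 med [376.  37. 202.] min [300. -80. 180.] max [452. 112. 222.]
s tallrack2 9437 med [377.  77. 179.] min [300. -80.  80.] max [480. 140. 222.]
s rim 743 ((511.17742919921875, -299.5043029785156), (247.91758728027344, 162.45571899414062), 80.59980010986328) [[ 411. -409.]
 [ 571. -435.]
 [ 612. -190.]
 [ 451. -164.]] z [113.37071543 117.98726252 120.60976531]
((513.1715087890625, -11.159730911254883), (33.76068878173828, 30.45307731628418), 75.79004669189453) [[494. -24.]
 [524. -31.]
 [532.   1.]
 [503.   9.]]
cup (557.7859497070312, -19.15701675415039) 33.434085845947266
```

```bash
cat >> h.py <<'E'
def goal(p,yb):
    """tool down, tool y axis along basket y with basket yaw yb (rad), tool x = -basket x"""
    s=readout.get_state(); A=R.from_quat(s["tool_rot"])
    c,n=np.cos(yb),np.sin(yb)
    B=R.from_matrix(np.array([[-c,-n,0],[-n,c,0],[0,0,-1]]).T.copy().T if 0 else np.column_stack([[-c,-n,0],[-n,c,0],[0,0,-1]]))
    print("shift cm",np.round(A.inv().apply(np.array(p)-s["position"])/10,2),"rot deg",np.round((A.inv()*B).as_rotvec(degrees=True),2),"t",round(s["time"],2),"pos",np.round(s["position"],1),"F",np.round(s["contact_force"],1),"w",round(s["gripper_width"],1))
E
python3 - <<'E'
from h import *
goal([197,486,310],-0.385)
goal([500,-14,310],-0.19)
E
```

```text
shift cm [-0.02 -0.05 -7.15] rot deg [-0.03 -0.01  0.01] t 0.25 pos [197.  486.5 238.5] F [-0.6  0.9  0.9] w 88.3
shift cm [-46.87 -35.02  -7.14] rot deg [-3.000e-02 -1.000e-02 -1.116e+01] t 0.25 pos [197.  486.5 238.5] F [-0.6  0.9  0.9] w 88.3
```

```bash
python3 -m handwheel '[1,0,0,-4,0,0,0, 1,0,0,-7.1,0,0,0, 1,-3,-2.2,-7.1,0,0,-1, 1,-6,-4.5,-7.1,0,0,-2, 1,-9,-6.7,-7.1,0,0,-3, 1,-12,-9,-7.1,0,0,-4, 1,-15,-11.2,-7.1,0,0,-5, 1,-18,-13.5,-7.1,0,0,-6, 1,-21,-15.7,-7.1,0,0,-7, 1,-24,-18,-7.1,0,0,-8]'
python3 - <<'E'
from h import *
goal([500,-14,310],-0.19)
E
```

```text
time: 1.08
position: [352.4, 228.0, 309.7]
tool_rot: [0.122, 0.993, -0.0, 0.0]
contact_force: [1.6, 0.4, 0.0]
gripper_width: 88.2
shift cm [-2.017e+01 -1.991e+01 -2.000e-02] rot deg [-0.02  0.01 -3.1 ] t 1.08 pos [352.4 228.  309.7] F [1.6 0.4 0. ] w 88.2
```

```bash
python3 -m handwheel '[1,-2.5,-2.5,0,0,0,-1, 1,-5,-5,0,0,0,-2, 1,-7.5,-7.5,0,0,0,-3, 1,-10,-10,0,0,0,-3.1, 1,-12.5,-12.5,0,0,0,-3.1, 1,-15,-15,0,0,0,-3.1, 1,-17.5,-17.5,0,0,0,-3.1, 1,-20.2,-19.9,0,0,0,-3.1, 1,-20.2,-19.9,0,0,0,-3.1, 1,-20.2,-19.9,0,0,0,-3.1]'
python3 - <<'E'
from h import *
c=cam("wrist");goal([500,-14,310],-0.19)
np.save("w1.npy",c["P"]);cv2.imwrite("pics/w1.png",c["image"][:,:,::-1])
Q=c["P"].reshape(-1,3)
for lab,b in [("griptop",(500,570,-60,30,143,165)),("hookroof",(480,535,-60,30,80,95)),("cuprim",(520,600,-80,30,38,50))]:
    m=np.all((Q>[b[0],b[2],b[4]])&(Q<[b[1],b[3],b[5]]),1);q=Q[m]
    if len(q)>5: print(lab,len(q),np.median(q,0),cv2.minAreaRect(q[:,:2].astype(np.float32)),cv2.minEnclosingCircle(q[:,:2].astype(np.float32)))
E
```

```text
time: 1.92
position: [500.6, -15.0, 309.1]
tool_rot: [0.096, 0.995, 0.0, -0.001]
contact_force: [0.7, 1.2, 0.5]
gripper_width: 88.3
shift cm [ 0.01 -0.01 -0.06] rot deg [-0.   -0.04 -0.04] t 1.97 pos [500.2 -13.9 309.4] F [ 0.7 -0.2  0.6] w 88.0
griptop 224 [525.40067506 -15.61235188 150.74002788] ((526.4505615234375, -15.645676612854004), (16.63436508178711, 13.063823699951172), 78.55554962158203) ((526.943359375, -15.732115745544434), 9.36867904663086)
hookroof 585 [510.15872857 -12.75955938  88.64710475] ((512.3705444335938, -13.371261596679688), (29.115299224853516, 30.79804229736328), 79.5877685546875) ((512.5491943359375, -12.93502140045166), 20.654983520507812)
cuprim 352 [569.60951378 -25.54961343  42.60887169] ((561.1049194335938, -22.031715393066406), (61.08386993408203, 54.92280578613281), 77.69498443603516) ((559.0379028320312, -22.03365135192871), 31.339080810546875)
```

View pics/w1.png

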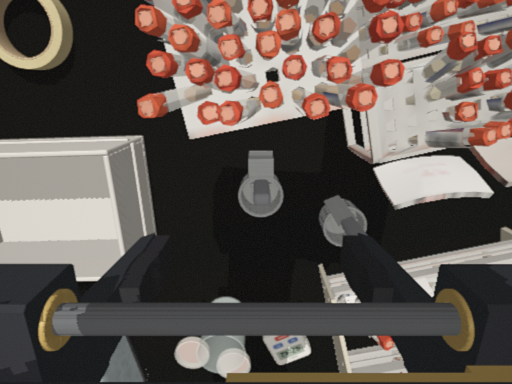

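The wrist view shows the hooked basket at about (262,190), in line with the tool, and the plain one off to the side at (343,220). The grip top is at about (527,-15,151), with yaw about -0.19.

```bash
python3 - <<'E'
from h import *
goal([527,-15,112],-0.19)
E
```

```text
shift cm [-2.67  0.4  19.74] rot deg [-0.   -0.04 -0.04] t 1.97 pos [500.2 -13.9 309.4] F [ 0.7 -0.2  0.6] w 88.0
```

```bash
python3 -m handwheel '[1,-1.3,0.2,2,0,0,0, 1,-2.7,0.4,4.5,0,0,0, 1,-2.7,0.4,7.5,0,0,0, 1,-2.7,0.4,10.5,0,0,0, 1,-2.7,0.4,13,0,0,0, 1,-2.7,0.4,15,0,0,0, 1,-2.7,0.4,17,0,0,0, 1,-2.7,0.4,18.5,0,0,0, 1,-2.7,0.4,19.7,0,0,0, 1,-2.7,0.4,19.7,0,0,0]' 30
python3 - <<'E'
from h import *
c=cam("wrist");goal([527,-15,112],-0.19)
cv2.imwrite("pics/w2.png",c["image"][:,:,::-1])
c=cam("side");crop(c,200,340,100,280,4,"pics/s2.png")
E
```

```text
time: 2.8
position: [525.8, -13.5, 110.7]
tool_rot: [0.094, 0.996, 0.0, -0.002]
contact_force: [-0.6, 0.0, -0.1]
gripper_width: 88.4
shift cm [-0.07 -0.1   0.01] rot deg [ 0.01 -0.14  0.04] t 2.85 pos [526.5 -13.9 112.1] F [-0.1  0.4  1.3] w 88.0
```

View pics/w2.png

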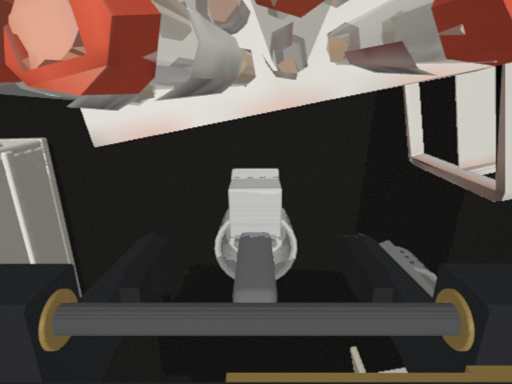

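View pics/s2.png

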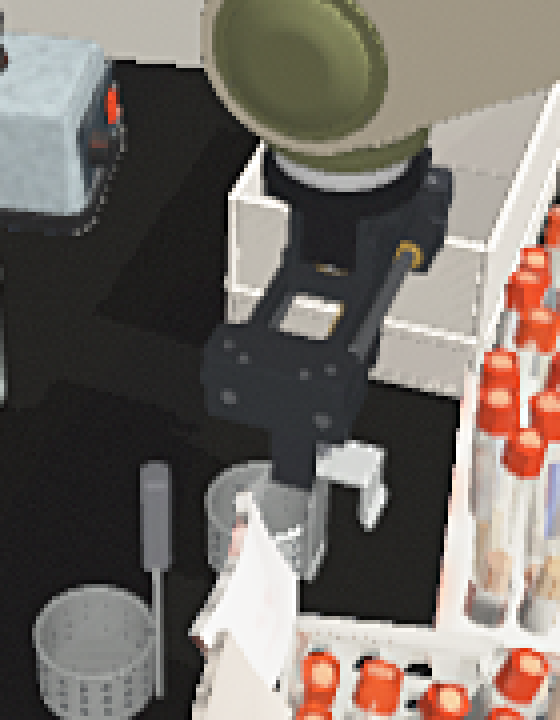

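The wrist view shows the grip bar at column 255, centred between the fingers at column 256. The side view shows the finger beside the strap and clear of the plain basket, so I'll close.

```bash
python3 -m handwheel '[0.2,0,0,0,0,0,0, -0.2,0,0,0,0,0,0, -0.4,0,0,0,0,0,0, -0.6,0,0,0,0,0,0, -0.8,0,0,0,0,0,0, -1,0,0,0,0,0,0, -1,0,0,0,0,0,0, -1,0,0,0,0,0,0, -1,0,0,0,0,0,0, -1,0,0,0,0,0,0]' 35
python3 -m handwheel '[-1,0,0,-0.5,0,0,0, -1,0,0,-1,0,0,0, -1,0,0,-2,0,0,0, -1,0,0,-2,0,0,0]'
python3 - <<'E'
from h import *
goal([527,-15,112],-0.19)
c=cam("wrist");cv2.imwrite("pics/w3.png",c["image"][:,:,::-1])
E
```

```text
time: 3.73
position: [527.1, -14.2, 113.0]
tool_rot: [0.095, 0.996, 0.0, -0.0]
contact_force: [0.6, 0.2, 0.4]
gripper_width: 23.5
time: 4.07
position: [527.9, -14.4, 135.1]
tool_rot: [0.095, 0.996, -0.0, 0.001]
contact_force: [-0.6, -0.9, -0.9]
gripper_width: 17.6
shift cm [ 0.08 -0.08  2.31] rot deg [-0.01  0.13  0.03] t 4.07 pos [527.9 -14.4 135.1] F [-0.6 -0.9 -0.9] w 17.6
```

View pics/w3.png

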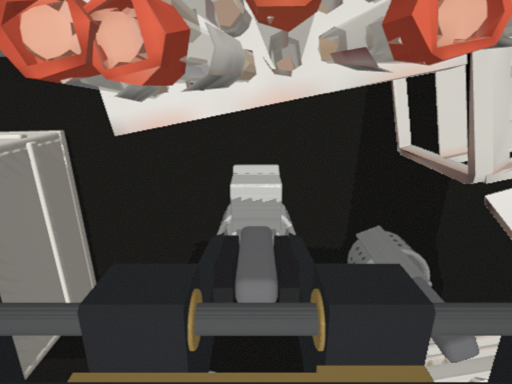

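The fingers were still at 23.5 mm when the lift began, so I'll check where the bar sits in the pads and whether the basket came up.

```bash
python3 - <<'E'
from h import *
goal([527,-15,112],-0.19)
c=cam("side");crop(c,200,340,150,280,5,"pics/s3.png")
w=cam("wrist")
for n,C in [("w",w),("s",c)]:
  Q=C["P"].reshape(-1,3)
  for lab,b in [("roofregion",(493,520,-35,15,70,130)),("cup",(535,600,-80,30,-5,90))]:
    m=np.all((Q>[b[0],b[2],b[4]])&(Q<[b[1],b[3],b[5]]),1);q=Q[m]
    if len(q)>5: print(n,lab,len(q),np.round(np.median(q,0),1),"z pct",np.round(np.percentile(q[:,2],[1,10,50,90,99])))
E
```

```text
shift cm [ 0.06 -0.08  2.22] rot deg [-0.    0.1   0.03] t 4.12 pos [527.7 -14.3 134.2] F [-0.4  0.7 -2.1] w 17.7
w roofregion 2697 [503.7 -11.9 105.4] z pct [ 76.  81. 105. 106. 107.]
w cup 3037 [ 5.541e+02  3.300e+00 -2.000e-01] z pct [-2. -1. -0. 34. 61.]
s roofregion 176 [504.5  -7.8 105. ] z pct [ 76.  80. 105. 108. 109.]
s cup 744 [573.  -24.2  37.3] z pct [-3. -1. 37. 60. 63.]
```

View pics/s3.png

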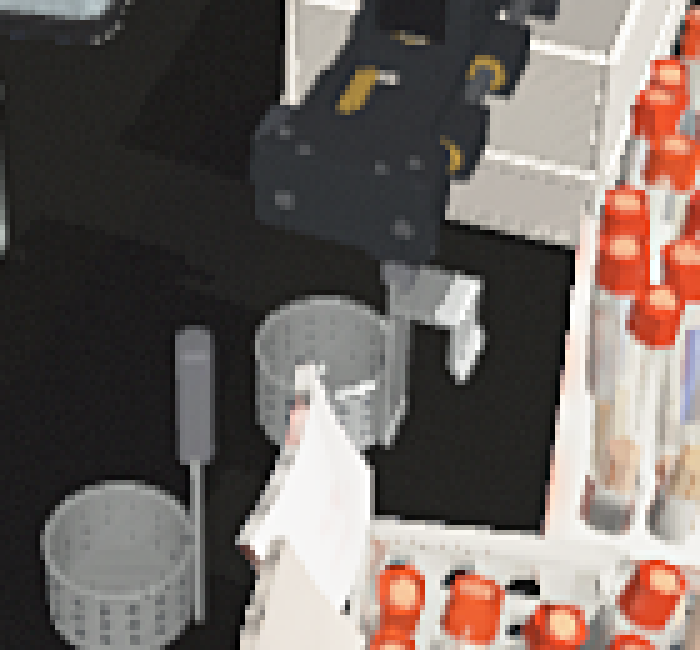

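The basket came up about 17 mm, held level. The bar slid roughly 5 mm in the pads before they shut, and the width is now 17.7 mm. I'll lift on and carry it over.

```bash
python3 -m handwheel '[-1,0,0,-2,0,0,0, -1,0,0,-4.5,0,0,0, -1,0,0,-7,0,0,0, -1,0,0,-9.5,0,0,0, -1,0,0,-12,0,0,0, -1,0,0,-14.5,0,0,0, -1,0,0,-15.2,0,0,0, -1,0,0,-15.2,0,0,0]' 40
python3 - <<'E'
from h import *
goal([449,-291.5,286],-0.165)
E
```

```text
time: 4.88
position: [527.6, -14.3, 286.1]
tool_rot: [0.095, 0.996, -0.0, 0.001]
contact_force: [0.7, 0.7, -1.8]
gripper_width: 17.5
shift cm [ 2.50e+00 -2.87e+01  1.00e-02] rot deg [-0.01  0.13 -1.41] t 4.88 pos [527.6 -14.3 286.1] F [ 0.7  0.7 -1.8] w 17.5
```

```bash
python3 -m handwheel '[-1,0.1,-1.5,0,0,0,0, -1,0.3,-4,0,0,0,0, -1,0.6,-7,0,0,0,-0.5, -1,0.9,-10,0,0,0,-0.5, -1,1.1,-13,0,0,0,-0.7, -1,1.4,-16,0,0,0,-1, -1,1.7,-19,0,0,0,-1, -1,2,-22,0,0,0,-1.4, -1,2.2,-25,0,0,0,-1.4, -1,2.4,-27.5,0,0,0,-1.4]'
python3 -m handwheel '[-1,0.1,-0.7,0,0,0,0, -1,0.1,-1.2,0,0,0,0, -1,0.1,-1.2,0,0,0,0]'
python3 - <<'E'
from h import *
goal([449,-291.5,286],-0.165)
w=cam("wrist");cv2.imwrite("pics/w4.png",w["image"][:,:,::-1])
t=cam("top");s=cam("side");np.savez("d4.npz",w=w["P"],t=t["P"],s=s["P"])
cv2.imwrite("pics/s4.png",s["image"][:,:,::-1]);cv2.imwrite("pics/t4.png",t["image"][:,:,::-1])
E
```

```text
time: 5.72
position: [451.0, -281.4, 283.7]
tool_rot: [0.083, 0.997, 0.001, -0.0]
contact_force: [0.1, 0.6, -1.6]
gripper_width: 17.5
time: 5.97
position: [447.8, -293.0, 282.2]
tool_rot: [0.083, 0.997, 0.002, -0.001]
contact_force: [0.0, 0.4, -2.6]
gripper_width: 17.8
shift cm [-0.09  0.17 -0.38] rot deg [ 0.18 -0.14 -0.09] t 5.97 pos [ 447.8 -293.   282.2] F [ 0.   0.4 -2.6] w 17.8
```

View pics/w4.png

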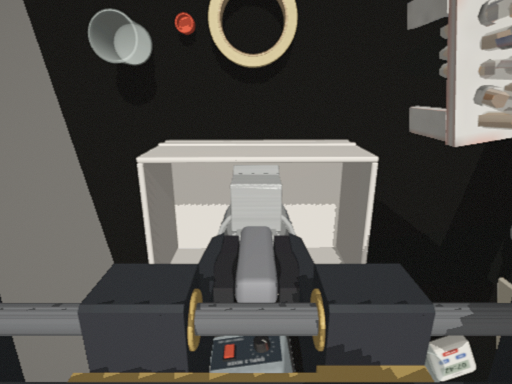

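View pics/s4.png

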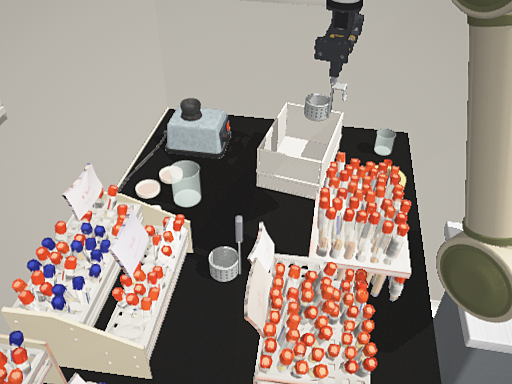

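The wrist view shows the hook roof at rows 178–228 and columns 232–281, with the bath's near rim at rows 142–160. The side view shows the basket upright over the bath. Both are in the wrist depth, so I'll measure hook against rim there.

```bash
python3 - <<'E'
from h import *
d=np.load("d4.npz")
ax=np.array([np.cos(-.165),np.sin(-.165)]);ay=np.array([-ax[1],ax[0]])
for n in "wts":
    P=d[n];Q=P.reshape(-1,3)[~np.isnan(P.reshape(-1,3)[:,0])]
    b=np.column_stack([(Q[:,:2]-[512,-302])@ax,(Q[:,:2]-[512,-302])@ay,Q[:,2]])
    m=(b[:,2]>112)&(b[:,2]<125)&(b[:,0]>-95)&(b[:,0]<-65)&(abs(b[:,1])<125);q=b[m]
    if len(q)>20: 
        print(n,"near rim",len(q),np.percentile(q,[2,50,98],0).round(1).tolist())
        for k in (-1,1):
            e=q[(q[:,1]*k>60)]
            if len(e): print("  end",k,np.percentile(e[:,0],[5,50,95]).round(1))
    m=(b[:,2]>185)&(b[:,2]<275)&(b[:,0]>-105)&(b[:,0]<-70)&(abs(b[:,1])<20);q=b[m]
    if len(q)>20:
        print(n,"hook",len(q),np.percentile(q,[1,10,50,90,99],0).round(1).tolist())
        r=q[q[:,2]>np.percentile(q[:,2],90)-4]; print("  roof",cv2.minAreaRect(r[:,:2].astype(np.float32)),"z",np.median(r[:,2]))
        # roof tilt
        A=np.c_[r[:,:2],np.ones(len(r))];print("  slope",np.linalg.lstsq(A,r[:,2],rcond=None)[0][:2].round(3))
    m=(b[:,2]>125)&(b[:,2]<200)&(b[:,0]>-75)&(b[:,0]<30)&(abs(b[:,1])<45);q=b[m]
    if len(q)>20: print(n,"cup",len(q),np.percentile(q,[1,50,99],0).round(1).tolist())
E
```

```text
w near rim 1862 [[-83.0, -119.5, 112.7], [-80.4, -1.0, 119.1], [-67.6, 116.8, 120.9]]
  end -1 [-82.9 -79.9 -68.5]
  end 1 [-82.9 -80.2 -68.7]
w hook 3134 [[-98.2, -17.4, 224.5], [-95.2, -14.4, 229.8], [-86.3, -3.0, 254.2], [-71.2, 8.8, 255.6], [-70.2, 11.7, 273.9]]
  roof ((-82.16534423828125, -2.822296142578125), (29.961952209472656, 24.52028465270996), 89.48872375488281) z 254.55541302163437
  slope [0.299 0.006]
w cup 326 [[-53.8, -32.1, 171.2], [-34.2, 16.2, 175.8], [-24.1, 27.1, 199.3]]
t near rim 109 [[-80.9, 43.7, 115.6], [-77.7, 86.5, 118.3], [-66.0, 119.8, 121.2]]
  end 1 [-80.7 -77.6 -68.4]
t cup 221 [[-63.9, -19.0, 170.5], [-17.8, -2.4, 174.4], [-3.3, 15.7, 199.0]]
s near rim 194 [[-82.1, -118.3, 112.6], [-79.0, 20.5, 118.6], [-66.2, 122.6, 121.8]]
  end -1 [-81.9 -78.  -66.7]
  end 1 [-81.8 -78.6 -67.5]
s hook 118 [[-96.3, -13.7, 224.6], [-94.2, -9.8, 229.8], [-89.1, 5.5, 253.9], [-74.4, 15.1, 256.0], [-71.1, 16.4, 257.0]]
  roof ((-81.75724792480469, 1.4545869827270508), (34.12626266479492, 21.723112106323242), 88.66181182861328) z 255.23123651109825
  slope [ 0.016 -0.032]
s cup 422 [[-64.8, -29.3, 169.0], [-33.7, 19.8, 187.7], [-3.8, 31.6, 199.8]]
```

```bash
python3 -m handwheel '[-1,-0.1,0,1,0,0,0, -1,-0.15,0,2.5,0,0,0, -1,-0.15,0,4.5,0,0,0, -1,-0.15,0,6,0,0,0, -1,-0.15,0,7.5,0,0,0, -1,-0.15,0,8.5,0,0,0, -1,-0.15,0,9.2,0,0,0, -1,-0.15,0,9.2,0,0,0, -1,-0.15,0,9.2,0,0,0]'
python3 - <<'E'
from h import *
goal([449,-291.5,152],-0.165)
w=cam("wrist");cv2.imwrite("pics/w5.png",w["image"][:,:,::-1])
ax=np.array([np.cos(-.165),np.sin(-.165)]);ay=np.array([-ax[1],ax[0]])
s=cam("side");crop(s,250,390,70,200,5,"pics/s5.png")
for n,C in [("w",w),("s",s)]:
    Q=C["P"].reshape(-1,3);Q=Q[~np.isnan(Q[:,0])]
    b=np.column_stack([(Q[:,:2]-[512,-302])@ax,(Q[:,:2]-[512,-302])@ay,Q[:,2]])
    q=b[(b[:,2]>115)&(b[:,2]<124)&(b[:,0]>-95)&(b[:,0]<-65)&(abs(b[:,1])<115)&(abs(b[:,1])>25)]
    print(n,"rim",np.percentile(q,[2,50,98],0).round(1).tolist())
    q=b[(b[:,2]>126)&(b[:,2]<170)&(b[:,0]>-105)&(b[:,0]<-70)&(abs(b[:,1])<20)]
    print(n,"hook",np.percentile(q,[2,10,50,90,98],0).round(1).tolist())
E
```

```text
time: 6.87
position: [450.1, -291.8, 191.7]
tool_rot: [0.082, 0.997, 0.001, -0.0]
contact_force: [-0.3, 0.8, -1.5]
gripper_width: 17.8
shift cm [0.11 0.01 3.97] rot deg [ 0.11 -0.03  0.04] t 6.87 pos [ 450.1 -291.8  191.7] F [-0.3  0.8 -1.5] w 17.8
w rim [[-83.1, -111.1, 115.2], [-80.9, 28.0, 119.2], [-73.4, 114.0, 120.8]]
w hook [[-95.8, -15.6, 134.2], [-93.6, -13.3, 138.3], [-86.8, -1.5, 163.5], [-73.4, 10.4, 164.5], [-70.7, 12.9, 165.0]]
s rim [[-82.1, -113.2, 115.7], [-79.3, 54.2, 119.6], [-70.6, 111.0, 122.5]]
s hook [[-94.1, -15.6, 135.1], [-91.8, -9.2, 139.3], [-86.5, 5.7, 162.8], [-73.3, 15.0, 165.4], [-71.0, 16.5, 166.0]]
```

View pics/w5.png

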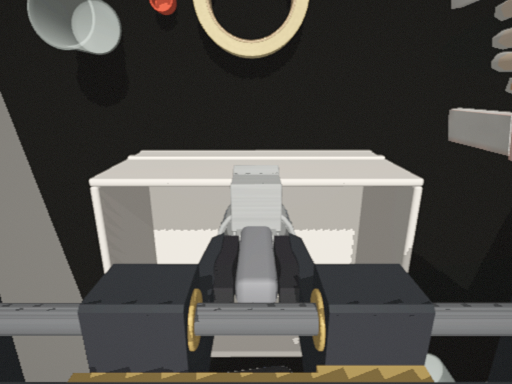

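View pics/s5.png

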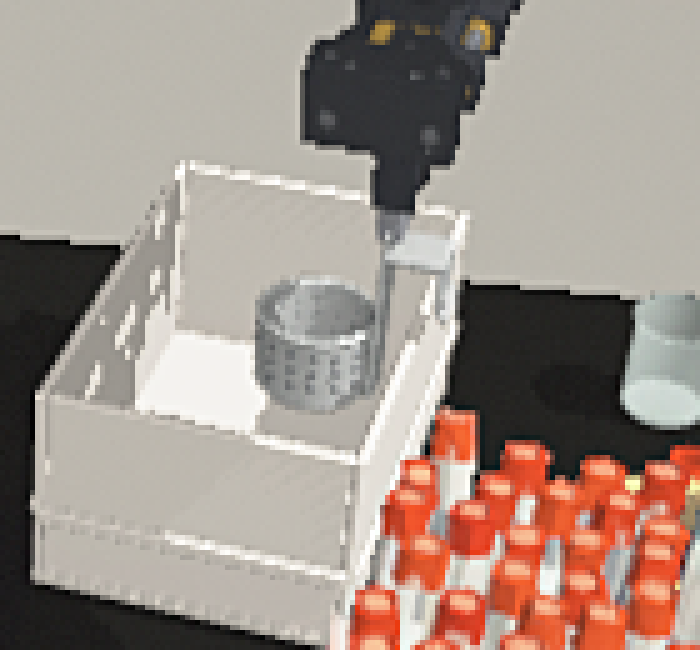

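The hook centre is at x about -79.8 against a rim centre of about -80, so it's centred. The pictures show the lip outside the near wall and the cup inside. About 40 mm remains, and I'll go down gently.

```bash
python3 -m handwheel '[-1,0,0,0.7,0,0,0, -1,0,0,1.5,0,0,0, -1,0,0,2.3,0,0,0, -1,0,0,3,0,0,0, -1,0,0,3.4,0,0,0, -1,0,0,3.7,0,0,0, -1,0,0,3.7,0,0,0]'
python3 -m handwheel '[-1,0,0,0.1,0,0,0, -1,0,0,0.2,0,0,0, -1,0,0,0.2,0,0,0]'
python3 -m handwheel '[-1,0,0,0.1,0,0,0, -1,0,0,0.15,0,0,0, -1,0,0,0.15,0,0,0]'
```

```text
time: 7.55
position: [450.1, -291.9, 154.5]
tool_rot: [0.082, 0.997, 0.001, -0.0]
contact_force: [0.3, 0.5, -2.0]
gripper_width: 17.5
time: 7.8
position: [450.1, -292.0, 152.5]
tool_rot: [0.082, 0.997, 0.001, -0.0]
contact_force: [0.8, -0.3, -2.0]
gripper_width: 17.4
time: 8.05
position: [450.2, -292.1, 151.4]
tool_rot: [0.082, 0.997, 0.001, 0.0]
contact_force: [-0.5, 0.3, 0.2]
gripper_width: 17.8
```

```bash
python3 -m handwheel '[-1,0,0,0.05,0,0,0, -1,0,0,0.1,0,0,0, -1,0,0,0.1,0,0,0]'
python3 - <<'E'
from h import *
goal([449,-291.5,151],-0.165)
w=cam("wrist");cv2.imwrite("pics/w6.png",w["image"][:,:,::-1])
ax=np.array([np.cos(-.165),np.sin(-.165)]);ay=np.array([-ax[1],ax[0]])
s=cam("side");crop(s,250,390,70,200,5,"pics/s6.png")
for n,C in [("w",w),("s",s)]:
    Q=C["P"].reshape(-1,3);Q=Q[~np.isnan(Q[:,0])]
    b=np.column_stack([(Q[:,:2]-[512,-302])@ax,(Q[:,:2]-[512,-302])@ay,Q[:,2]])
    q=b[(b[:,2]>112)&(b[:,2]<135)&(b[:,0]>-105)&(b[:,0]<-70)&(abs(b[:,1])<15)]
    print(n,"hook",np.percentile(q,[2,10,50,90,98],0).round(1).tolist())
E
```

```text
time: 8.3
position: [450.5, -292.2, 151.2]
tool_rot: [0.082, 0.997, 0.0, 0.001]
contact_force: [-0.6, 0.7, 7.0]
gripper_width: 17.3
shift cm [0.16 0.04 0.02] rot deg [0.05 0.07 0.04] t 8.3 pos [ 450.5 -292.2  151.2] F [-0.6  0.7  7. ] w 17.3
w hook [[-92.0, -14.4, 114.3], [-91.7, -12.1, 120.2], [-82.8, -0.6, 123.5], [-72.8, 10.9, 124.4], [-70.6, 13.2, 124.8]]
s hook [[-91.0, -13.3, 113.5], [-90.1, -11.6, 120.2], [-82.1, 1.1, 123.2], [-73.6, 12.7, 124.7], [-71.2, 14.5, 125.1]]
```

View pics/s6.png

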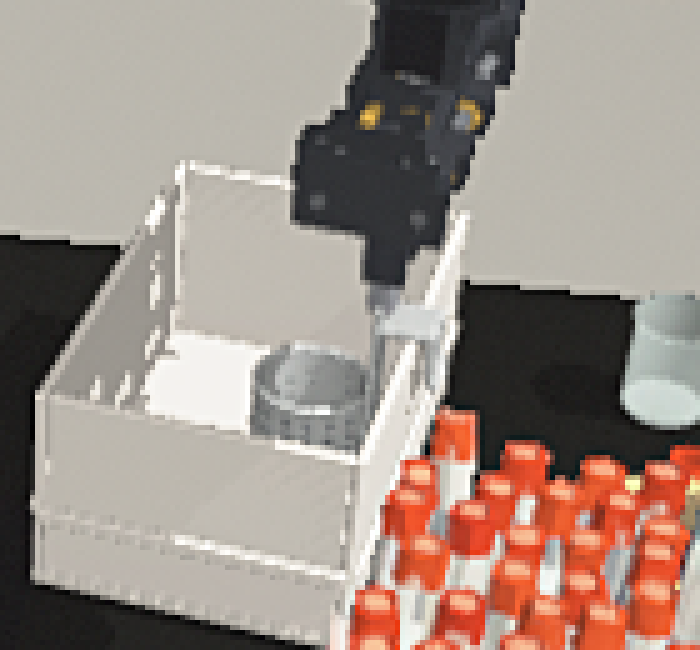

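The roof rests on the rim: its top is at 124 mm and the force is about 7 N. To make it hang straighter I'll unload it and slide the strap close to the inner wall before letting go.

```bash
python3 -m handwheel '[-1,0,0,-0.1,0,0,0, -1,0,0,-0.2,0,0,0, -1,0.2,0,-0.2,0,0,0, -1,0.4,0,-0.2,0,0,0, -1,0.6,0,-0.2,0,0,0, -1,0.7,0,-0.2,0,0,0, -1,0.7,0,-0.2,0,0,0]'
python3 - <<'E'
from h import *
goal([449,-291.5,151],-0.165)
E
```

```text
time: 8.98
position: [443.3, -291.0, 153.1]
tool_rot: [0.082, 0.997, 0.0, 0.001]
contact_force: [-0.4, 0.6, -2.3]
gripper_width: 17.8
shift cm [-0.57  0.04  0.21] rot deg [0.06 0.06 0.02] t 8.98 pos [ 443.3 -291.   153.1] F [-0.4  0.6 -2.3] w 17.8
```

```bash
python3 -m handwheel '[-1,0.1,0,0,0,0,0, -1,0.1,0,0,0,0,0]'
python3 -m handwheel '[-1,0,0,0.1,0,0,0, -1,0,0,0.17,0,0,0, -1,0,0,0.17,0,0,0, -1,0,0,0.17,0,0,0]'
python3 - <<'E'
from h import *
w=cam("wrist");cv2.imwrite("pics/w7.png",w["image"][:,:,::-1])
E
```

```text
time: 9.15
position: [442.2, -290.8, 153.1]
tool_rot: [0.082, 0.997, 0.001, 0.0]
contact_force: [0.9, -0.0, -1.7]
gripper_width: 17.2
time: 9.48
position: [442.2, -290.8, 151.4]
tool_rot: [0.082, 0.997, 0.0, 0.001]
contact_force: [0.5, -0.7, -1.6]
gripper_width: 17.9
```

View pics/w7.png

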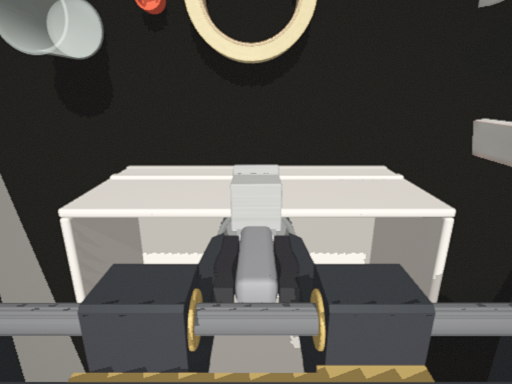

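```bash
python3 -m handwheel '[-1,0,0,0.05,0,0,0, -1,0,0,0.05,0,0,0]'
python3 -m handwheel '[-1,0,0,0.03,0,0,0, -1,0,0,0.03,0,0,0]'
```

```text
time: 9.7
position: [442.4, -290.9, 151.4]
tool_rot: [0.082, 0.997, 0.0, 0.001]
contact_force: [-0.4, 1.2, 3.9]
gripper_width: 17.8
time: 9.87
position: [442.5, -290.9, 151.3]
tool_rot: [0.082, 0.997, 0.0, 0.001]
contact_force: [-0.6, 0.3, 5.1]
gripper_width: 17.8
```

Resting on the rim again, so I'll open a little at a time.

```bash
python3 -m handwheel '[-0.55,0,0,-0.02,0,0,0, -0.5,0,0,-0.02,0,0,0, -0.45,0,0,-0.02,0,0,0, -0.4,0,0,-0.02,0,0,0, -0.35,0,0,-0.02,0,0,0, -0.35,0,0,-0.02,0,0,0]'
python3 - <<'E'
from h import *
goal([442,-291,151],-0.165)
s=cam("side");crop(s,250,390,70,200,5,"pics/s8.png")
w=cam("wrist");cv2.imwrite("pics/w8.png",w["image"][:,:,::-1])
E
```

```text
time: 10.37
position: [442.4, -290.9, 151.5]
tool_rot: [0.082, 0.997, 0.0, 0.001]
contact_force: [0.4, -0.3, 0.3]
gripper_width: 28.6
shift cm [ 0.04 -0.02  0.05] rot deg [0.03 0.1  0.03] t 10.37 pos [ 442.4 -290.9  151.5] F [ 0.4 -0.3  0.3] w 28.6
```

View pics/s8.png

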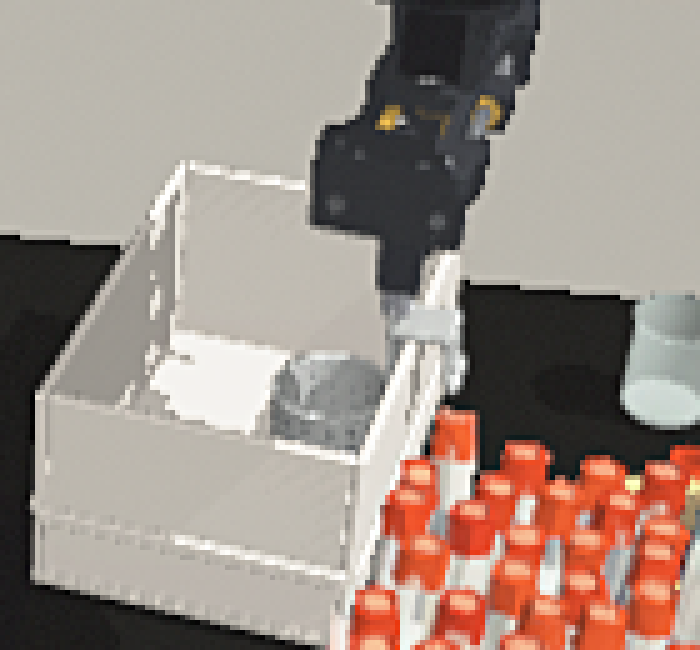

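View pics/w8.png

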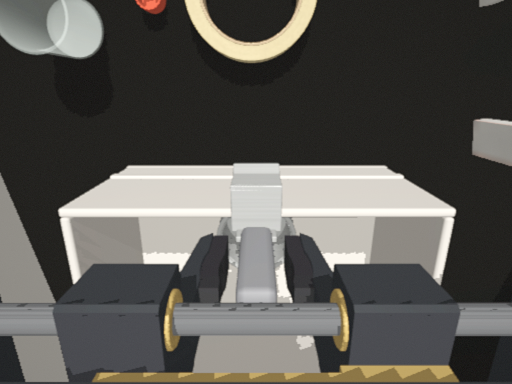

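The basket hangs by its hook, and the bar at column 256 stands free between the fingers. I'll open wider and retreat straight up.

```bash
python3 -m handwheel '[-0.1,0,0,0,0,0,0, 0.1,0,0,0,0,0,0, 0.2,0,0,0,0,0,0, 0.2,0,0,-1,0,0,0, 0.2,0,0,-3,0,0,0, 0.2,0,0,-6,0,0,0, 0.2,0,0,-9,0,0,0, 0.2,0,0,-12,0,0,0, 0.2,0,0,-15,0,0,0, 0.2,0,0,-15,0,0,0]'
python3 - <<'E'
from h import *
goal([442,-291,300],-0.165)
s=cam("side");crop(s,250,390,70,200,5,"pics/s9.png")
w=cam("wrist");cv2.imwrite("pics/w9.png",w["image"][:,:,::-1])
t=cam("top")
ax=np.array([np.cos(-.165),np.sin(-.165)]);ay=np.array([-ax[1],ax[0]])
for n,C in [("w",w),("s",s),("t",t)]:
    Q=C["P"].reshape(-1,3);Q=Q[~np.isnan(Q[:,0])]
    b=np.column_stack([(Q[:,:2]-[512,-302])@ax,(Q[:,:2]-[512,-302])@ay,Q[:,2]])
    for lab,lo,hi in [("roof",(-105,-25,120),(-76,25,132)),("griptop",(-90,-20,176),(-40,20,198)),("gripside",(-90,-20,130),(-40,20,176)),("cup",(-70,-40,30),(10,40,85))]:
        q=b[np.all((b>lo)&(b<hi),1)]
        if len(q)>10: print(n,lab,len(q),np.percentile(q,[2,50,98],0).round(1).tolist())
    p=Q[(Q[:,0]>570)&(Q[:,0]<625)&(Q[:,1]>45)&(Q[:,1]<115)&(Q[:,2]>143)&(Q[:,2]<160)]
    if len(p)>5: print(n,"plain griptop",np.median(p,0).round(1))
E
```

```text
time: 11.3
position: [443.1, -291.8, 308.1]
tool_rot: [0.082, 0.997, -0.003, 0.005]
contact_force: [-0.3, -0.1, 0.6]
gripper_width: 52.6
shift cm [0.13 0.06 0.81] rot deg [-0.33  0.57  0.04] t 11.3 pos [ 443.1 -291.8  308.1] F [-0.3 -0.1  0.6] w 52.6
w roof 645 [[-99.2, -16.0, 120.8], [-87.9, -1.3, 124.3], [-76.9, 12.8, 126.0]]
w griptop 314 [[-72.5, -10.1, 176.6], [-67.7, -1.7, 184.9], [-60.0, 6.8, 186.9]]
w gripside 286 [[-75.5, -12.0, 130.9], [-73.4, -2.2, 153.2], [-68.3, 8.1, 174.5]]
w cup 1082 [[-62.6, -30.8, 39.0], [-31.3, -1.8, 62.7], [-12.1, 27.2, 77.4]]
s roof 72 [[-98.0, -13.3, 121.0], [-87.5, 2.6, 124.0], [-76.6, 17.7, 126.5]]
s griptop 40 [[-71.4, -5.9, 176.4], [-65.2, 5.7, 183.6], [-58.4, 12.3, 188.1]]
s gripside 107 [[-74.2, -2.1, 131.0], [-67.6, 7.3, 151.1], [-59.3, 11.0, 175.1]]
s cup 378 [[-63.3, -29.1, 42.8], [-37.3, -14.2, 64.7], [-12.1, 31.7, 77.1]]
s plain griptop [596.8  88.2 150.5]
t cup 37 [[-56.0, 24.0, 34.7], [-41.6, 27.8, 53.8], [-24.9, 30.0, 73.9]]
t plain griptop [596.3  81.2 149.9]
```

View pics/s9.png

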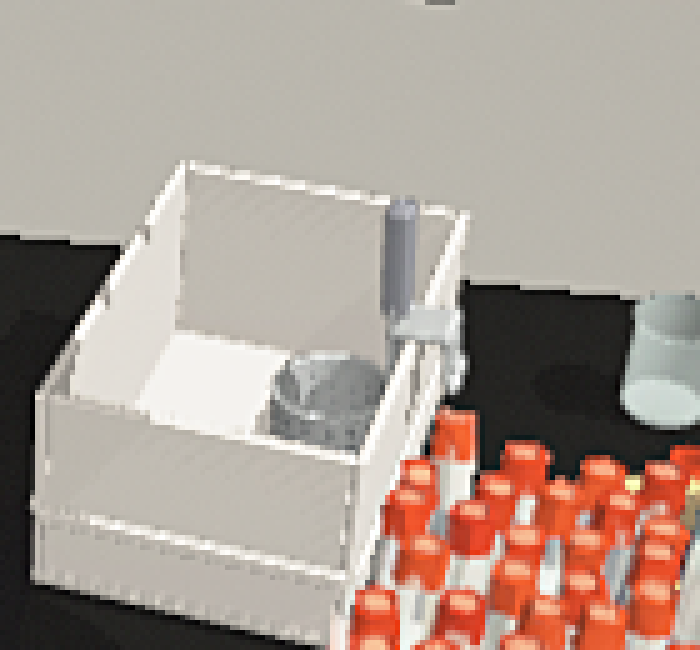

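View pics/w9.png

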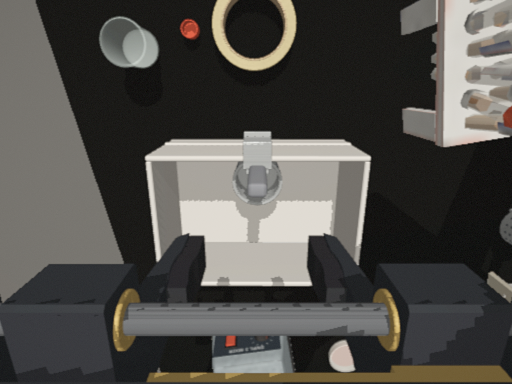

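The side view shows the grip upright at (400,250), the hook over the rim at (430,330) and the cup inside. The wrist view agrees, with the hook over the near rim at (257,150), and the gripper is clear. I'll do a short still hold and hand in.

```bash
python3 -m handwheel '[0.2,0,0,0,0,0,0, 0.2,0,0,0,0,0,0, 0.2,0,0,0,0,0,0]'; python3 -c "
from station import ticket
print(ticket.job_done())"
```

```text
time: 11.7
position: [441.8, -290.5, 300.3]
tool_rot: [0.082, 0.997, 0.001, 0.0]
contact_force: [0.0, 0.7, -0.2]
gripper_width: 52.8
the job is handed in; nothing more can be done
None
```

I hung the hooked basket by its hook over the bath's robot-side rim, about midway along it, and handed the job in at 11.7 s. I lowered it until the hook's roof rested on the rim, slid it so the strap was close to the wall, then let go and drew the gripper straight up.

**Last checks:**
- **Hook:** its roof top was at about 124 mm, which is the 120 mm rim plus the 4 mm plate.
- **Cup:** the grip top was at about 186 mm and the bar looked upright. That puts the cup's underside at about 35 mm, against the bath floor at 12 mm.
- **Plain basket:** its grip top was within 2 mm of where I first measured it in the top view; in the side view I only compared it by eye.
- **Gripper:** it ended about 115 mm above the basket, touching nothing.

**What didn't go perfectly:**
- **Grasp:** I started the first lift before the fingers had fully closed, so the bar slid about 5 mm in the pads. It then held firmly.
- **Measurements:** the camera views disagreed by 1–2 mm across the rim and by several mm along it. I centred the hook using the wrist camera alone.

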